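Leak check of a spray bottle

ROBOT

A 7-joint arm with a two-finger parallel gripper is mounted at the origin on the work surface. World frame = base frame: x ahead of the robot, y to its left, z up, the work surface at z = 0. Lengths are in m, angles in rad, forces in N, time in s.
With the tool pointing down it reaches from about 0.425 to 0.825 m from the base axis. Payload 3.6 kg.
Tool frame: the origin (TCP) lies midway between the tips of the shut fingers; the grasp point (between the pads) lies behind it (r.hold_point_z is the z of the grasp point in the tool frame, in m); z points along the fingers, y is the line along which they close (so a half turn about z gives the same grasp; the last joint's range is limited). The gripper opens to 85 mm and grips with 20 to 120 N. Pads are 22 mm wide; open, the fingers measure 114 mm over their backs; the gripper's body (76 mm by 85 mm) begins 54 mm behind the grasp point. The pads swing forward as they close: fully open they stand 13 mm farther back than shut.
Start: joints at [-1.242, 0.615, -0.013, 1.423, 0.008, 1.103, -0.04], TCP at [0.226, 0.609, 0.231] pointing down, gripper open.
Joint ranges: [-3.12, 3.12], [-0.3, 2.06], [-1.34, 1.32], [0.26, 2.42], [-1.36, 4.5], [0.01, 1.98], [-2.84, 2.84]. Speed limits (rad/s): [2.79, 2.79, 3.14, 3.14, 3.14, 3.14, 3.14].

INTERFACE

Orientations are given as a rotation vector (axis times angle).
In Python, from cell import r, imaging, hand_in gives the robot as it stands (r), with the cameras (imaging) and the job as plain functions.
- The arm moves only by the tool jog_arm, called after ">>>" in YAML: its name, and indented under it one key for each argument. Schema: {"type":"object","properties":{"ticks":{"type":"array","items":{"type":"array","items":{"type":"array","items":{"type":"number"},"minItems":7,"maxItems":7},"minItems":1,"maxItems":8},"minItems":1,"maxItems":1},"only":{"type":"string"},"quiet":{"type":"boolean"},"lines":{"type":"string"}},"required":["ticks"],"additionalProperties":false}. ticks is a list that holds a single list of rows (three levels of brackets), with 1 to 8 rows, each of 7 numbers: the finger opening in m, then dx, dy, dz in parts of the range, where 1.0 means 800 mm, then a rotation vector rx, ry, rz in a scale on which 1.0 is 90 degrees; each row is the pose to reach, as a shift and turn from the pose commanded when the call began, along the tool's axes at that moment; what a row does not reach only later rows make up. A row lasts 1/10 s, in which the tool goes at most 0.05 m and 0.15 rad, less where a joint would pass 70% of its speed; a pose out of reach is approached as far as the arm can. The fingers move at their own pace and stop on an object; the grip force is fixed at half the most. Time passes only in rows, so rows that do not move let the fingers close. The tool returns the time, the measured TCP pose, the force, the opening and the grip force at its end. only (a regular expression) keeps the lines of the reply that match it, lines (a string "A,B") keeps lines A to B, and quiet returns only ok. Input that does not fit is refused with a message, and nothing moves.
- r.read_state(): the state, without advancing time (a new reading comes with each control period).
- imaging.grab_frame(name): name is "scene" or "top" or "wrist"; returns a dict with "frame" (400x640x3 uint8, red, green, blue), "range_z" (400x640 float32, m along the optical axis (not along the pixel's ray), 0 where there is no reading), "intrinsics" (3x3 intrinsics, pixels), "k1" (the pictures are not rectified: a ray, as slopes to the right and down, at radius r is drawn at 1 + k1 r^2 times it, then the intrinsics apply), "rvec" (rotation vector, rad) and "tvec" (3), from world to camera coordinates, as OpenCV has them. Camera axes: x right, y down, z forward; pixel columns grow to the right and rows downward; lengths in m; the calibration is good to about 2 mm. A picture is of the moment at which its call begins.
- hand_in(): hands the job in; it is judged then, once.
The state is a dict: "t": time; "joint_pos": joint angles; "qvel": joint speeds; "joint_efforts": joint torques, N m; "eef_pos": TCP position; "eef_rot": TCP orientation; "ft_force": force on the tool from outside, world axes, zero at the start; "moment": the same for the moment, N m; "gripper_width": finger opening in m; "gripper_force": force on a finger pad.
Only numpy, scipy, OpenCV 4.12 (cv2) and the standard library are available. Lean on these libraries where they do the work, as an engineer would, in place of code of your own. Each camera call takes 0.05 s, during which the arm holds its last target. There are 200 camera calls.

TASK

Leak-check the one bottle in the block whose clear cap has been taken off: while it stands in its pocket, press its nozzle fully down and let it spring right back up; then draw the bottle up out of the block and tip it over by at least 60 degrees from upright, with its nozzle above the steel drip tray. Finish while still holding it there in the gripper, still and tipped, all of it at least 10 cm above the table, with its nozzle not pressed; leave the two capped bottles, the loose cap and the roll of labels where they are.

Things in the scene. Friction and masses are not known exactly. Their poses are not given: they have to be found in the camera images.
- bottle: The bottle to check, without a clear cap: aluminium, 150 mm tall, 90 to 180 g, loose and upright in a pocket. Origin: centre of its underside; z runs up its axis. Up from the underside: body 38 mm in diameter to 78 mm, shoulder to 94 mm, round black rigid collar 25 mm in diameter from 95 to 126 mm (grip it 116 mm up, fingertips clear of the shoulder), then the nozzle. Its yaw does not matter.
- nozzle (a joint): Press travel of the bottle's nozzle, m: 0 = up, 0.006 = fully down. Sprung: starts to move at about 3.5 N and is fully down at about 8 N, returns by itself.
- nozzle_top (a point): Centre of the flat top of the bottle's black nozzle (17 mm in diameter, flat 14 mm, 17 mm high), on the bottle's axis; when up it is 150 mm above the bottle's underside, 24 mm above the collar's top edge, and it goes down with the nozzle.
- block: White plastic bottle block fixed to the table, 70 mm (x) by 260 mm (y), 45 mm high, with three round pockets 41 mm wide and 35 mm deep in a row along its y at -85, 0 and +85 mm. Origin: centre of its underside. A bottle in it stands on the pocket floor, 10 mm above the table, so the open bottle's nozzle top is at 160 mm.
- tray: Shallow steel drip tray with a white blotting sheet, fixed to the table, 180 mm (x) by 240 mm (y), rim 22 mm high, walls and floor 3 mm. Origin: centre of its underside.
- capped_a: Bystander: same kind of bottle with its clear cap on (cap 29 mm in diameter, top 160 mm above the underside), loose in another pocket of the block. Origin: centre of its underside, z up its axis.
- capped_b: Bystander: the other bottle with its clear cap on, same sizes, in the remaining pocket. Origin: centre of its underside, z up its axis.
- overcap: Bystander: the loose clear cap, 29 mm in diameter and 52 mm high, standing mouth down on the table on the robot's side of the block. Origin: centre of its underside.
- label_roll: Bystander: roll of paper labels lying flat, 72 mm in diameter, 30 mm high, beyond the tray. Origin: centre of its underside.

How it is judged:
On the way, in this order (a step that is already met when the one before it is completed fails the run):
1. the nozzle is pressed fully down while the bottle stands in its pocket (value of joint nozzle above 0.0045 m and z of bottle in the frame of block below 0.02 m and angle between bottle's own z axis and vertical below 0.15 rad), for 0.1 s.
2. the nozzle is let go and has sprung back up, the bottle still in its pocket (value of joint nozzle below 0.001 m and z of bottle in the frame of block below 0.02 m), for 0.1 s.
3. the bottle is drawn up out of the block in the gripper (z of bottle in the frame of block above 0.05 m and contact force between bottle and the fingers above 1 N), for 0.1 s.
At the end, for the whole second after the job is handed in: The bottle is held by the fingers alone, at rest, its axis at least 57 degrees from upright (neck down is fine too), the middle of its underside and its nozzle top over 100 mm above the table, the nozzle top within the tray's outline seen from above, the nozzle up (within 1.5 mm) (angle between bottle's own z axis and vertical above 1 rad and height (world z) of each of bottle, nozzle_top above 0.1 m and x of nozzle_top in the frame of tray between -0.09 and 0.09 m and y of nozzle_top in the frame of tray between -0.12 and 0.12 m and value of joint nozzle below 0.0015 m and contact force between bottle and the fingers above 1 N and contact force between bottle and block below 0.1 N and contact force between bottle and tray below 0.1 N and linear speed of bottle below 0.03 m/s and angular speed of bottle below 0.2 rad/s); the arm keeps its last pose, push and grip.
It fails at once if a capped bottle is shifted by more than 20 mm (distance of any of capped_a, capped_b from where it was at the start of the episode above 0.02 m).
It fails at once if the loose cap or the roll of labels is shifted by more than 20 mm (distance of any of overcap, label_roll from where it was at the start of the episode above 0.02 m).
It also fails if it takes over 51 s, if anything falls off the work surface, if the arm or the gripper's body presses on something with over 40 N, if the wrist force passes 120 N, or if a joint passes its speed limit or range.

## Working session

There is one attempt and no reset: what is moved stays moved. The work goes in short steps, Python scripts to look and compute and a tool call to move; the robot and the scene stay as the last step left them, time stands still between calls to the robot, and variables do not carry over. Pictures are saved under pics/ and viewed, at most 10 in all, crops included, and the job is handed in when it is done.

```bash
ls; mkdir -p pics; cat > h.py <<'E'
import numpy as np, cv2
from scipy.spatial.transform import Rotation as R
from cell import r, imaging, hand_in
def grab(n,save=None):
    f=imaging.grab_frame(n)
    if save: cv2.imwrite('pics/'+save,f['frame'][:,:,::-1])
    return f
def ray(f,u,v):
    K=f['intrinsics'];p=np.array([(u-K[0,2])/K[0,0],(v-K[1,2])/K[1,1]]);s=p.copy()
    for _ in range(20): s=p/(1+f['k1']*(s@s))
    M=R.from_rotvec(f['rvec']).as_matrix();t=np.array(f['tvec'])
    return -M.T@t, M.T@np.array([s[0],s[1],1.])
def plane(f,u,v,z):
    o,d=ray(f,u,v);return o+d*(z-o[2])/d[2]
def depth(f,u,v):
    o,d=ray(f,u,v);return o+d*f['range_z'][int(round(v)),int(round(u))]
def two(a,b):
    (o1,d1),(o2,d2)=a,b
    s=np.linalg.lstsq(np.c_[d1,-d2],o2-o1,rcond=None)[0]
    p,q=o1+d1*s[0],o2+d2*s[1];return (p+q)/2,np.linalg.norm(p-q)
E
python3 - <<'E'
from h import *
np.set_printoptions(precision=4,suppress=True)
for n in('scene','top'):
    f=grab(n,n+'.png');print(n,f['intrinsics'].tolist(),f['k1'],ray(f,320,200))
print(r.read_state(),r.hold_point_z)
E
```

```text
cell.py
pics
scene [[509.3709508135824, 0.0, 327.5015094982845], [0.0, 509.3709508135824, 189.85146357518786], [0.0, 0.0, 1.0]] -0.1305669008736439 (array([ 1.1722, -0.3685,  0.9083]), array([-0.5381,  0.3239, -0.7785]))
top [[395.0918366644528, 0.0, 316.3056298912272], [0.0, 395.0918366644528, 190.4290723937251], [0.0, 0.0, 1.0]] -0.04128061580131976 (array([ 0.5061, -0.002 ,  0.9771]), array([ 0.0625, -0.0109, -0.9983]))
{'t': 0.1, 'joint_pos': array([-1.2415,  0.6158, -0.0126,  1.4247,  0.0081,  1.1034, -0.0404]), 'qvel': array([ 0.0012, -0.0031,  0.0006, -0.0037, -0.0004,  0.0002, -0.0003]), 'joint_efforts': array([  0.0011, -47.038 ,   0.2603, -17.1574,   0.0101,   0.0059,
         0.    ]), 'eef_pos': array([0.2262, 0.6086, 0.2302]), 'eef_rot': array([-0.5557, -3.0917,  0.0037]), 'ft_force': array([-0.1479, -0.0053,  0.2719]), 'moment': array([ 0.0309,  0.0105, -0.0232]), 'gripper_force': 0.0, 'gripper_width': 0.08569458083321072} -0.0187
```

View pics/scene.png

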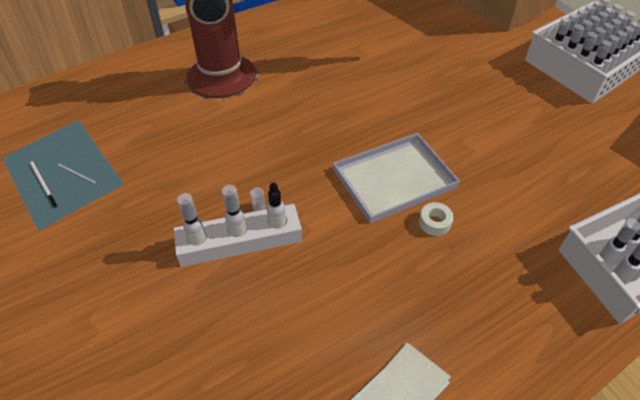

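View pics/top.png

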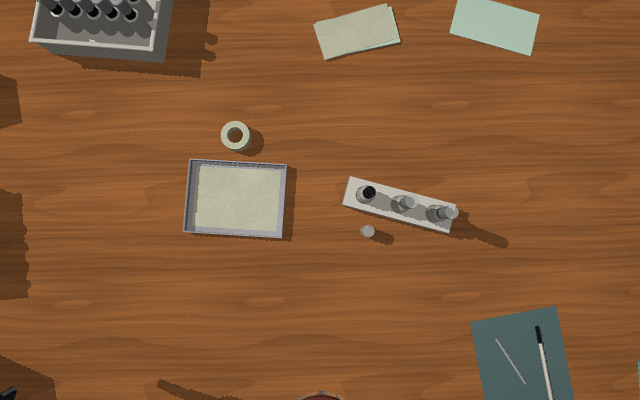

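Scene view: the open bottle's black nozzle is at about (274,186) at the tray end of the block, with the loose cap at (257,197) and the tray at (395,177). Top view: black nozzle (369,191), loose cap (367,231), tray (235,198), roll (235,135).

```bash
python3 - <<'E'
from h import *
np.set_printoptions(precision=4,suppress=True)
fs,ft=grab('scene'),grab('top')
def m(f,x0,y0,x1,y1,th=60):
    g=f['frame'][y0:y1,x0:x1].max(2);k=(g<th).astype('u1')
    n,l,st,c=cv2.connectedComponentsWithStats(k)
    for i in range(1,n):
        if st[i,4]>8: print(st[i]+[x0,y0,0,0,0],c[i]+[x0,y0])
print('scene');m(fs,255,175,300,220);print('top');m(ft,350,178,385,210)
print(fs['frame'][178:216,274].max(1))
big=[cv2.resize(fs['frame'][160:240,230:310],(480,480),interpolation=cv2.INTER_CUBIC),cv2.resize(ft['frame'][170:210,345:385],(300,300),interpolation=cv2.INTER_CUBIC)]
big[1]=np.pad(big[1],((0,180),(0,0),(0,0)));cv2.imwrite('pics/c.png',np.hstack(big)[:,:,::-1])
def white(f,x0,y0,x1,y1):
    h=cv2.cvtColor(f['frame'][y0:y1,x0:x1],cv2.COLOR_RGB2HSV);k=((h[...,1]<60)&(h[...,2]>100)).astype('u1')
    k=cv2.morphologyEx(k,cv2.MORPH_CLOSE,np.ones((5,5)))
    c=max(cv2.findContours(k,0,2)[0],key=cv2.contourArea);b=cv2.minAreaRect(c)
    return cv2.boxPoints(b)+[x0,y0]
for nm,bx,z in(('block',(335,170,465,240),.045),('tray',(175,150,296,245),.022),('roll',(215,118,253,152),.03),('cap',(355,222,378,240),.052)):
    p=white(ft,*bx);q=np.array([plane(ft,u,v,z) for u,v in p]);print(nm,p.tolist(),q[:,:2].tolist(),q.mean(0),[np.linalg.norm(q[i]-q[i-1]) for i in range(4)])
E
```

```text
scene
[268 183  13  24 217] [273.9032 195.2581]
top
[363 186  12  13 118] [368.6271 192.1017]
[140 135 145 147 103  53  20  27  21  33  25  18  19  20  16  38  46  43
  26  22  32   2  21  21  17  25  29  11  41  99 127 142 139 142 130 130
 123 119]
block [[341.45655822753906, 204.161376953125], [349.200008392334, 175.40000247955322], [459.83447265625, 205.18621063232422], [452.0910186767578, 233.9475860595703]] [[0.5533942118123304, -0.06255802489386203], [0.6213467270990196, -0.08293772246937277], [0.5442329170659109, -0.34371544535846155], [0.4768683772020051, -0.32168021504847505]] [ 0.549  -0.2027  0.045 ] [np.float64(0.27018607068709205), np.float64(0.07094276853250803), np.float64(0.27194036194180654), np.float64(0.0708768834380428)]
tray [[182.47177124023438, 231.66291046142578], [186.97614288330078, 157.79122972488403], [286.37486267089844, 163.8521270751953], [281.87049102783203, 237.72380828857422]] [[0.4968396675309762, 0.3217583977971004], [0.6771596833910898, 0.3116680573191454], [0.6561541687751687, 0.06756353271721877], [0.4771731118382144, 0.08141913204859645]] [0.57
[... 393 characters left out ...]
8970419927911, 0.1927724154276308]] [0.7299 0.192  0.03  ] [np.float64(0.06872826396997188), np.float64(0.06925109055579777), np.float64(0.06902308374996205), np.float64(0.06884513965669141)]
cap [[359.23076915740967, 234.84615421295166], [361.3846158981323, 224.07692337036133], [374.84615325927734, 226.76923084259033], [372.6923065185547, 237.53846168518066]] [[0.4805303951790594, -0.10148714471457093], [0.5054152019017474, -0.10731662629495138], [0.49838948307884434, -0.1385704721728592], [0.47352422193498156, -0.13267376186851626]] [ 0.4895 -0.12    0.052 ] [np.float64(0.03196391016494679), np.float64(0.025558490978959084), np.float64(0.0320337885230347), np.float64(0.025554890024530267)]
```

View pics/c.png

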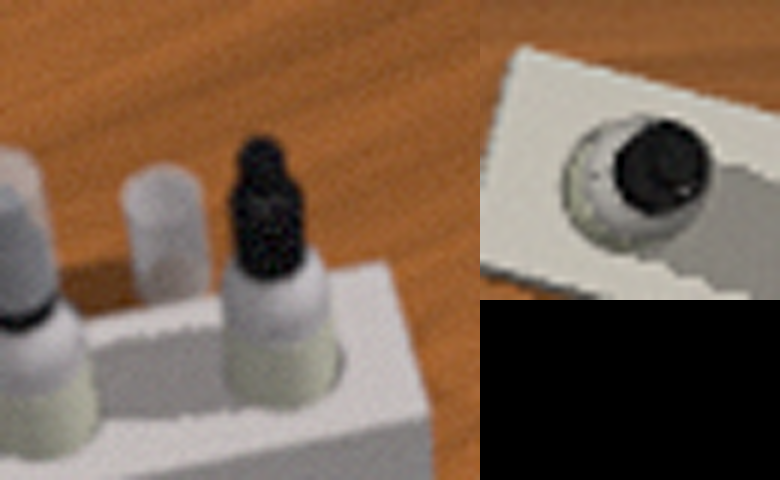

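The crops show the bare black nozzle and collar of the bottle in the pocket nearest the tray. In the scene crop the nozzle top disc centre is at about (273.7,185). In the top view the nozzle/collar blob is at about (368.6,192.1). The loose cap stands apart, behind the block.

```bash
python3 - <<'E'
from h import *
np.set_printoptions(precision=4,suppress=True)
fs,ft=grab('scene'),grab('top')
for v in(184,185,186):
  for u,w in((369,191.7),(370,191.3)):print(two(ray(fs,273.7,v),ray(ft,u,w)))
print('collar mid plane',plane(ft,368.6,192.1,.14), 'scene top',plane(fs,273.7,185,.16))
print('depth block',depth(ft,352,190),'capped tops',depth(ft,408,202),depth(ft,453,211),'noz',depth(ft,370,191),depth(fs,274,187),'tray floor',depth(ft,235,198))
s=r.read_state();T=R.from_rotvec(s['eef_rot']);print(T.as_matrix());p=plane(ft,368.6,192.1,.14);p[2]=.25
print('shift tool',T.inv().apply(p-s['eef_pos']))
nrm=np.array([.959,-.283,0]);print('normal in tool',T.inv().apply(nrm))
E
```

```text
(array([ 0.5725, -0.1131,  0.1573]), np.float64(0.0006808062600969776))
(array([ 0.5735, -0.1143,  0.1591]), np.float64(0.0021576517783904797))
(array([ 0.5727, -0.1134,  0.1547]), np.float64(0.0007198585159386062))
(array([ 0.5737, -0.1147,  0.1565]), np.float64(0.0022012360262209612))
(array([ 0.5729, -0.1138,  0.1522]), np.float64(0.0007589419231539626))
(array([ 0.5739, -0.115 ,  0.1539]), np.float64(0.0022448669375930617))
collar mid plane [ 0.5729 -0.1149  0.14  ] scene top [ 0.5771 -0.1149  0.16  ]
depth block [ 0.5864 -0.0885  0.0451] capped tops [ 0.5482 -0.1908  0.1709] [ 0.5275 -0.2831  0.17  ] noz [ 0.5734 -0.115   0.1611] [ 0.5818 -0.1167  0.1599] tray floor [0.5768 0.1973 0.0045]
[[-0.9374  0.3483 -0.0003]
 [ 0.3483  0.9374 -0.0008]
 [-0.     -0.0008 -1.    ]]
shift tool [-0.577  -0.5579 -0.0186]
normal in tool [-0.9975  0.0688 -0.0001]
```

The manual's scale: shifts go in shares of 800 mm and turns go in shares of 90 degrees. Converting my numbers, -0.25 m is -0.3125, -0.04 m is -0.05, 0.6 rad is 0.382.

>>> jog_arm:
  ticks:
    - [[0.0, -0.3125, -0.3125, -0.05, 0, 0, 0.382], [0, -0.3125, -0.3125, -0.05, 0, 0, 0.382], [0, -0.3125, -0.3125, -0.05, 0, 0, 0.382], [0, -0.3125, -0.3125, -0.05, 0, 0, 0.382], [0, -0.3125, -0.3125, -0.05, 0, 0, 0.382], [0, -0.3125, -0.3125, -0.05, 0, 0, 0.382], [0, -0.3125, -0.3125, -0.05, 0, 0, 0.382], [0, -0.3125, -0.3125, -0.05, 0, 0, 0.382]]

```text
t: 1.1
eef_pos: [0.3773, 0.2808, 0.2725]
eef_rot: [1.46, 2.777, -0.001]
ft_force: [-0.6, 0.8, 0.1]
gripper_width: -0.0003
gripper_force: 0.0
```

```bash
python3 - <<'E'
from h import *
s=r.read_state();T=R.from_rotvec(s['eef_rot']);y=T.inv().apply([.959,-.283,0])
print(s['t'],T.inv().apply(np.array([.5735,-.1148,.24])-s['eef_pos']),np.arctan2(-y[0],y[1]))
E
```

```text
1.1 [-0.43699513 -0.06267214  0.03410455] 0.8896312923162977
```

To row units: -0.437 m is -0.5463, -0.062 m is -0.0775, 0.89 rad is 0.5666.

>>> jog_arm:
  ticks:
    - [[0, -0.5463, -0.0775, 0, 0, 0, 0.5666], [0, -0.5463, -0.0775, 0, 0, 0, 0.5666], [0, -0.5463, -0.0775, 0, 0, 0, 0.5666], [0, -0.5463, -0.0775, 0, 0, 0, 0.5666], [0, -0.5463, -0.0775, 0, 0, 0, 0.5666], [0, -0.5463, -0.0775, 0, 0, 0, 0.5666], [0, -0.5463, -0.0775, 0, 0, 0, 0.5666], [0, -0.5463, -0.0775, 0, 0, 0, 0.5666]]

```text
t: 1.9
eef_pos: [0.5572, -0.0689, 0.2713]
eef_rot: [-2.504, -1.897, -0.001]
ft_force: [0.4, 0.9, 0.3]
gripper_width: 0.0003
gripper_force: 0.0
```

```bash
cat > go.py <<'E'
from h import *
import sys
s=r.read_state();T=R.from_rotvec(s['eef_rot']);y=T.inv().apply([.959,-.283,0])
print(s['t'],T.inv().apply(np.array([float(a) for a in sys.argv[1:4]])-s['eef_pos']),np.arctan2(-y[0],y[1]),s['joint_pos'].round(3))
E
python3 go.py .5735 -.1148 .175
```

```text
1.9 [-0.03983211  0.02804859  0.09626473] 0.013245790286776835 [-0.24   0.473  0.502  1.638 -0.25   1.095  0.057]
```

To row units: 0.08 m is 0.1, -0.04 m is -0.05, 0.013 rad is 0.0083.

>>> jog_arm:
  ticks:
    - [[0, -0.05, 0.035, 0, 0, 0, 0.0083], [0, -0.05, 0.035, 0.05, 0, 0, 0.0083], [0, -0.05, 0.035, 0.1, 0, 0, 0.0083], [0, -0.05, 0.035, 0.1, 0, 0, 0.0083], [0, -0.05, 0.035, 0.1, 0, 0, 0.0083]]

```text
t: 2.4
eef_pos: [0.5727, -0.1135, 0.1915]
eef_rot: [-2.516, -1.881, 0.001]
ft_force: [0.2, -0.3, -0.3]
gripper_width: 0.0002
gripper_force: 0.0
```

```bash
python3 go.py .5735 -.1148 .160; python3 -c "
from h import *
grab('wrist','w1.png');f=grab('scene');cv2.imwrite('pics/s1.png',cv2.resize(f['frame'][100:250,180:380],(800,600))[:,:,::-1])"
```

```text
2.4 [-0.00099738  0.00118209  0.03149161] -5.477038603618679e-05 [-0.132  0.589  0.469  1.684 -0.315  0.946  0.168]
```

View pics/w1.png

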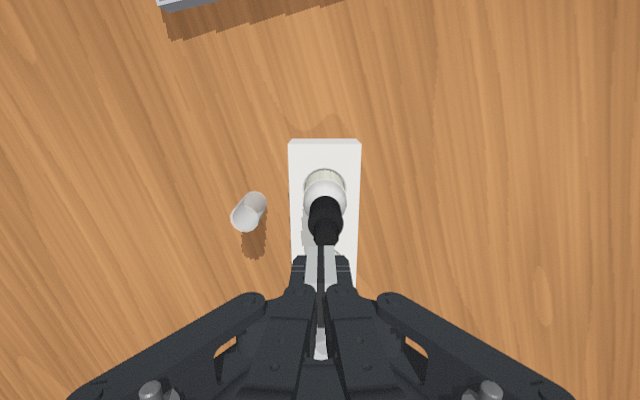

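View pics/s1.png

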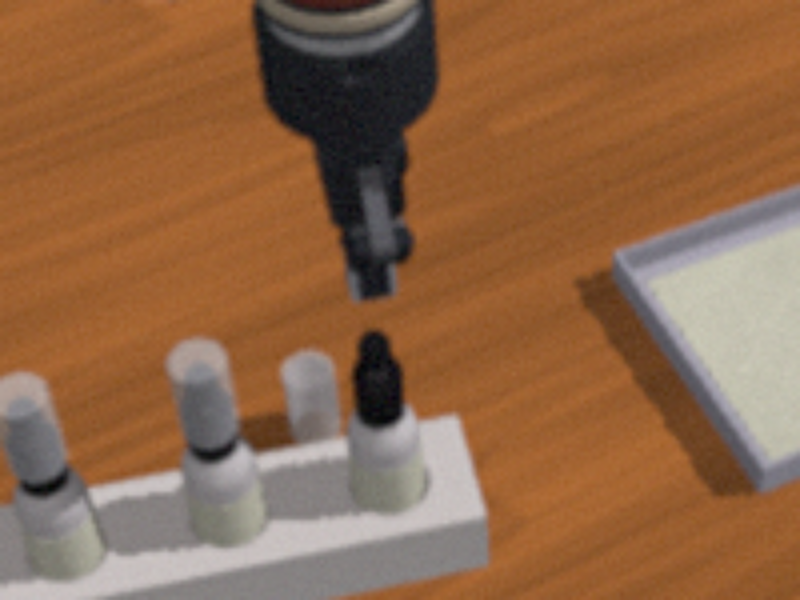

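The wrist view shows the nozzle's top at about (327,238) just ahead of the shut fingertips (tip (321,246)), centred across the row. The scene crop shows the fingertips right above the nozzle with clearance to the caps. One wrist ray check, and then press.

To row units: 0.032 m is 0.04, 0.03 m is 0.0375.

```bash
python3 -c "
from h import *
f=grab('wrist');print(plane(f,327,236,.16),plane(f,325,212,.136))"
```

```text
[ 0.57846488 -0.11729466  0.16      ] [ 0.57976976 -0.10983554  0.136     ]
```

>>> jog_arm:
  ticks:
    - [[0, 0, 0, 0.015, 0, 0, 0], [0, 0, 0, 0.03, 0, 0, 0], [0, 0, 0, 0.035, 0, 0, 0], [0, 0, 0, 0.0375, 0, 0, 0], [0, 0, 0, 0.04, 0, 0, 0], [0, 0, 0, 0.04, 0, 0, 0]]

```text
t: 3.15
eef_pos: [0.5728, -0.1144, 0.1599]
eef_rot: [2.517, 1.879, 0.001]
ft_force: [-0.4, -0.2, 3.7]
gripper_width: 0.0004
gripper_force: 1.9
```

To row units: 0.006 m is 0.0075, 0.004 m is 0.005.

>>> jog_arm:
  ticks:
    - [[0, 0, 0, 0.0025, 0, 0, 0], [0, 0, 0, 0.005, 0, 0, 0], [0, 0, 0, 0.0075, 0, 0, 0], [0, 0, 0, 0.0075, 0, 0, 0]]

```text
t: 3.55
eef_pos: [0.5732, -0.1145, 0.1544]
eef_rot: [2.516, 1.879, 0.002]
ft_force: [-0.4, -0.6, 8.2]
gripper_width: -0.0001
gripper_force: 3.8
```

To row units: 0.002 m is 0.0025, 0.0015 m is 0.0019.

>>> jog_arm:
  ticks:
    - [[0, 0, 0, 0.0013, 0, 0, 0], [0, 0, 0, 0.0019, 0, 0, 0], [0, 0, 0, 0.0025, 0, 0, 0], [0, 0, 0, 0.0025, 0, 0, 0], [0, 0, 0, 0.0025, 0, 0, 0]]

```text
t: 4.05
eef_pos: [0.5744, -0.115, 0.1542]
eef_rot: [2.514, 1.877, 0.006]
ft_force: [-0.5, -0.2, 13.8]
gripper_width: -0.0002
gripper_force: 6.7
```

Fully down: the force rose to 13.8 N with no more travel. Now release, rise, then open.

To row units: -0.03 m is -0.0375, -0.012 m is -0.015.

>>> jog_arm:
  ticks:
    - [[0, 0, 0, -0.0063, 0, 0, 0], [0, 0, 0, -0.015, 0, 0, 0], [0, 0, 0, -0.0375, 0, 0, 0], [0.085, 0, 0, -0.0375, 0, 0, 0], [0.085, 0, 0, -0.0375, 0, 0, 0], [0.085, 0, 0, -0.0375, 0, 0, 0], [0.085, 0, 0, -0.0375, 0, 0, 0], [0.085, 0, 0, -0.0375, 0, 0, 0]]

```text
t: 4.85
eef_pos: [0.572, -0.114, 0.1806]
eef_rot: [-2.516, -1.879, 0.002]
ft_force: [-1.0, 0.1, -0.8]
gripper_width: 0.0723
gripper_force: 0.0
```

```bash
python3 go.py .575 -.115 .107; python3 -c "
from h import *
f=grab('wrist','w2.png')
a=f['frame'][150:300,270:380].max(2)<45
n,l,st,c=cv2.connectedComponentsWithStats(a.astype('u1'))
for i in range(1,n):
  if st[i,4]>50: print(st[i]+[270,150,0,0,0],c[i]+[270,150])
g=grab('scene');h=g['frame'][175:215,262:287].max(2)<60;ys,xs=np.nonzero(h);print(ys.min()+175,ys.max()+175,xs.min()+262,xs.max()+262)"
```

```text
4.85 [-8.27910467e-05  3.22990951e-03  7.35868506e-02] -0.000977213883754966 [-0.128  0.601  0.464  1.697 -0.322  0.922  0.175]
[ 308  200   36   56 1016] [325.25590551 225.00787402]
[315 295  21   5  69] [324.69565217 297.52173913]
175 206 269 284
```

View pics/w2.png

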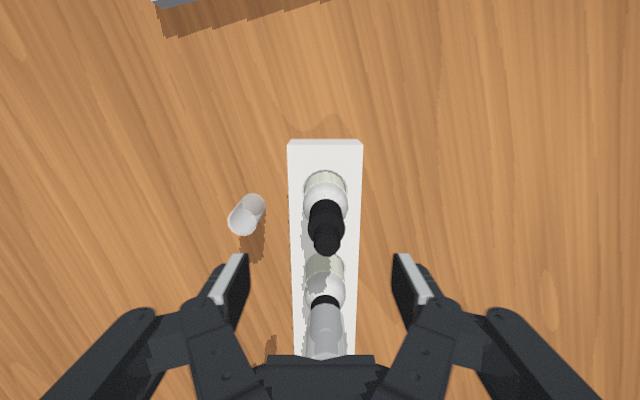

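The wrist view shows the nozzle sprung back up, centred at col 326 between the open fingers (about 240 and 400, so 3–4 mm off centre along tool y). Shift +4 mm, descend and close.

To row units: 0.073 m is 0.0913, 0.004 m is 0.005.

>>> jog_arm:
  ticks:
    - [[0.085, 0, 0.005, 0.025, 0, 0, 0], [0.085, 0, 0.005, 0.05, 0, 0, 0], [0.085, 0, 0.005, 0.075, 0, 0, 0], [0.085, 0, 0.005, 0.0913, 0, 0, 0], [0.085, 0, 0.005, 0.0913, 0, 0, 0], [0.085, 0, 0.005, 0.0913, 0, 0, 0]]

```text
t: 5.55
eef_pos: [0.5765, -0.1155, 0.1086]
eef_rot: [2.517, 1.879, 0.0]
ft_force: [0.9, 0.6, 1.1]
gripper_width: 0.0851
gripper_force: 0.0
```

>>> jog_arm:
  ticks:
    - [[0, 0, 0, 0, 0, 0, 0], [0, 0, 0, 0, 0, 0, 0], [0, 0, 0, 0, 0, 0, 0], [0, 0, 0, 0, 0, 0, 0], [0, 0, 0, 0, 0, 0, 0], [0, 0, 0, 0, 0, 0, 0], [0, 0, 0, 0, 0, 0, 0], [0, 0, 0, 0, 0, 0, 0]]

```text
t: 6.35
eef_pos: [0.5764, -0.1153, 0.1089]
eef_rot: [2.517, 1.88, 0.001]
ft_force: [-1.3, 0.8, 5.6]
gripper_width: 0.0232
gripper_force: 58.6
```

```bash
python3 go.py .575 -.115 .107
```

```text
6.35 [-8.69406642e-05 -1.42917456e-03  1.88373746e-03] -0.0010067465690639169 [-0.094  0.694  0.415  1.754 -0.379  0.773  0.222]
```

To row units: -0.23 m is -0.2875, -0.01 m is -0.0125.

>>> jog_arm:
  ticks:
    - [[0, 0, 0, -0.0125, 0, 0, 0], [0, 0, 0, -0.0375, 0, 0, 0], [0, 0, 0, -0.0625, 0, 0, 0], [0, 0, 0, -0.1, 0, 0, 0], [0, 0, 0, -0.1375, 0, 0, 0], [0, 0, 0, -0.1875, 0, 0, 0], [0, 0, 0, -0.2375, 0, 0, 0], [0, 0, 0, -0.2875, 0, 0, 0]]

```text
t: 7.15
eef_pos: [0.5755, -0.1151, 0.3396]
eef_rot: [-2.517, -1.879, 0.002]
ft_force: [0.3, 0.6, -2.7]
gripper_width: 0.0233
gripper_force: 59.2
```

>>> jog_arm:
  ticks:
    - [[0, 0, 0, 0, 0, 0, 0], [0, 0, 0, 0, 0, 0, 0]]

```text
t: 7.35
eef_pos: [0.576, -0.1153, 0.3386]
eef_rot: [2.517, 1.879, 0.001]
ft_force: [-0.2, 0.2, -1.9]
gripper_width: 0.0233
gripper_force: 59.5
```

```bash
python3 go.py .58 .2 .36;  python3 -c "
from h import *
f=grab('scene');cv2.imwrite('pics/s2.png',cv2.resize(f['frame'][50:250,150:410],(780,600))[:,:,::-1])"
```

```text
7.35 [ 0.30346413 -0.08573386 -0.02134422] -0.0011891756018807072 [-0.16   0.469  0.525  1.449 -0.239  1.287  0.096]
```

View pics/s2.png

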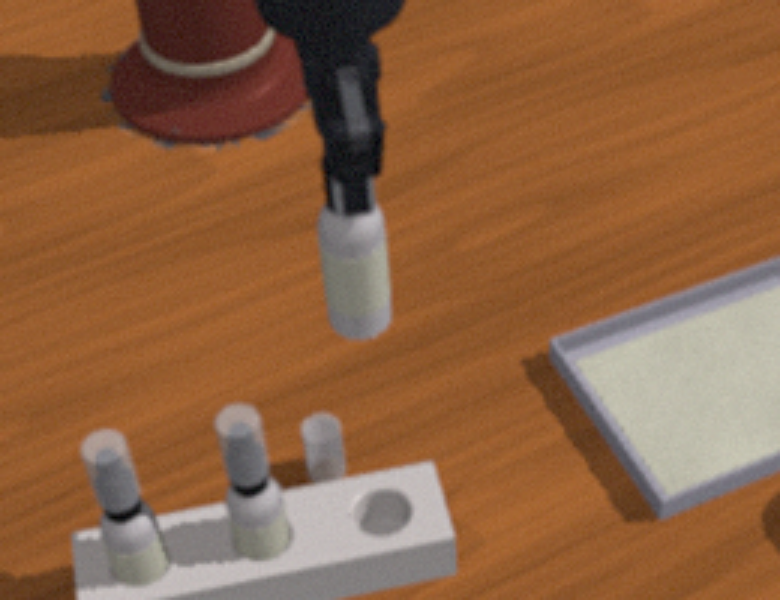

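The bottle hangs upright and firmly in the fingers, its pocket is empty, and the capped bottles and loose cap have not moved. Move over the tray.

To row units: 0.315 m is 0.3938, -0.047 m is -0.0588, -0.6 rad is -0.382.

>>> jog_arm:
  ticks:
    - [[0, 0.3938, -0.0588, -0.05, 0, 0, -0.382], [0, 0.3938, -0.0588, -0.05, 0, 0, -0.382], [0, 0.3938, -0.0588, -0.05, 0, 0, -0.382], [0, 0.3938, -0.0588, -0.05, 0, 0, -0.382], [0, 0.3938, -0.0588, -0.05, 0, 0, -0.382], [0, 0.3938, -0.0588, -0.05, 0, 0, -0.382], [0, 0.3938, -0.0588, -0.05, 0, 0, -0.382], [0, 0.3938, -0.0588, -0.05, 0, 0, -0.382]]

```text
t: 8.2
eef_pos: [0.6191, 0.2066, 0.3746]
eef_rot: [-1.834, -2.543, 0.003]
ft_force: [-0.5, -1.1, -1.5]
gripper_width: 0.023
gripper_force: 59.3
```

```bash
python3 go.py .62 .2 .38
```

```text
8.2 [-0.00652845 -0.00127501 -0.00540008] 0.608189234913547 [-0.523  0.557  0.329  1.158 -0.176  1.459  0.101]
```

To row units: -0.6 rad is -0.382.

>>> jog_arm:
  ticks:
    - [[0, 0, 0, 0, -0.0637, 0, 0], [0, 0, 0, 0, -0.1273, 0, 0], [0, 0, 0, 0, -0.191, 0, 0], [0, 0, 0, 0, -0.2546, 0, 0], [0, 0, 0, 0, -0.3183, 0, 0], [0, 0, 0, 0, -0.382, 0, 0]]

```text
t: 8.8
eef_pos: [0.6192, 0.1978, 0.3761]
eef_rot: [1.596, 2.188, 0.675]
ft_force: [0.5, -0.1, -1.5]
gripper_width: 0.023
gripper_force: 59.7
```

```bash
cat > tl.py <<'E'
from h import *
s=r.read_state();T=R.from_rotvec(s['eef_rot']).as_matrix();p=s['eef_pos']
print('tilt',np.degrees(np.arccos(-T[2,2])),s['joint_pos'].round(3))
h=p+T@[0,0,r.hold_point_z];c=np.radians(0)
n=h-T[:,2]*.034;b=h+T[:,2]*.116
a=np.array([.5768,.1956]);ex=np.array([.995,-.06]);ex=np.array([.9965,-.0834])  # tray x from its corners
d=n[:2]-a;print('noz',n,'bottom',b,'in tray',d@ex,d@[-ex[1],ex[0]])
E
python3 tl.py
```

```text
tilt 34.31668837203355 [-0.61   0.266  0.335  1.761 -0.165  0.534  0.113]
noz [0.59087057 0.18873933 0.41959813] bottom [0.6714522  0.21438772 0.29570802] in tray 0.01459349908174253 -0.00566316759543958
```

To row units: -0.113 m is -0.1413, 0.1 m is 0.125, -0.6 rad is -0.382.

>>> jog_arm:
  ticks:
    - [[0, 0, 0.0375, -0.0438, -0.0318, 0, 0], [0, 0, 0.075, -0.0875, -0.0637, 0, 0], [0, 0, 0.125, -0.1413, -0.1273, 0, 0], [0, 0, 0.125, -0.1413, -0.191, 0, 0], [0, 0, 0.125, -0.1413, -0.2546, 0, 0], [0, 0, 0.125, -0.1413, -0.3183, 0, 0], [0, 0, 0.125, -0.1413, -0.382, 0, 0], [0, 0, 0.125, -0.1413, -0.382, 0, 0]]

```text
t: 9.6
eef_pos: [0.6378, 0.2037, 0.5393]
eef_rot: [1.292, 1.773, 1.161]
ft_force: [0.0, -0.3, -1.4]
gripper_width: 0.0233
gripper_force: 60.4
```

```bash
python3 tl.py
```

```text
tilt 66.500908518741 [-0.808  0.082  0.487  1.893 -0.243  0.016  0.205]
noz [0.59178576 0.18895949 0.5603559 ] bottom [0.72281726 0.23083416 0.50054572] in tray 0.01548712665719184 -0.0053674531791896764
```

>>> jog_arm:
  ticks:
    - [[0, 0, 0.025, 0.0025, 0, 0, 0], [0, 0, 0.05, 0.0063, 0, 0, 0], [0, 0, 0.0725, 0.01, 0, 0, 0], [0, 0, 0.0725, 0.01, 0, 0, 0], [0, 0, 0.0725, 0.01, 0, 0, 0]]

```text
t: 10.1
eef_pos: [0.6676, 0.2141, 0.5913]
eef_rot: [1.291, 1.771, 1.164]
ft_force: [-0.4, -0.2, -2.5]
gripper_width: 0.0233
gripper_force: 60.4
```

```bash
python3 tl.py
```

```text
tilt 66.69329881554943 [-0.845  0.113  0.553  1.721 -0.236  0.164  0.186]
noz [0.62146188 0.19932302 0.61217593] bottom [0.75264707 0.2413738  0.55282799] in tray 0.04419506199928254 0.007434793472987655
```

>>> jog_arm:
  ticks:
    - [[0, 0, 0, 0, 0, 0, 0], [0, 0, 0, 0, 0, 0, 0], [0, 0, 0, 0, 0, 0, 0], [0, 0, 0, 0, 0, 0, 0], [0, 0, 0, 0, 0, 0, 0]]

```text
t: 10.6
eef_pos: [0.668, 0.2154, 0.5948]
eef_rot: [1.287, 1.767, 1.17]
ft_force: [0.2, -0.4, -2.1]
gripper_width: 0.0235
gripper_force: 60.4
```

```bash
python3 tl.py; python3 -c "
from h import *
f=grab('scene','s3.png');print(abs(r.read_state()['qvel']).max())"
```

```text
tilt 67.02792411009935 [-0.845  0.112  0.553  1.716 -0.237  0.163  0.186]
noz [0.62185069 0.20049865 0.61532249] bottom [0.75328562 0.24289733 0.55678012] in tray 0.04448446213403978 0.008638727125658507
0.004092156789850547
```

View pics/s3.png

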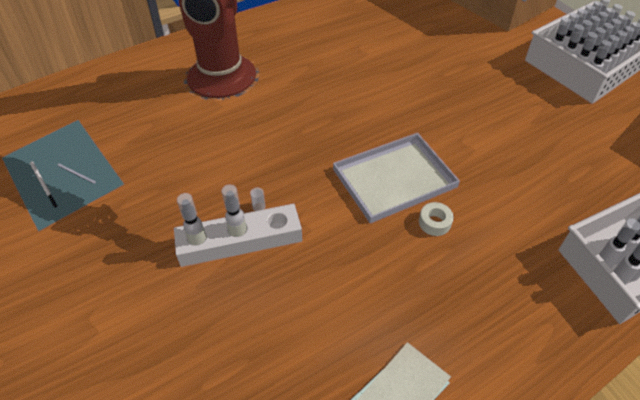

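The bottle is now above the scene view. The capped bottles (195,215)/(235,210), loose cap (257,197) and roll (436,219) are unmoved. I check the bottle in the top and wrist views.

```bash
python3 -c "
from h import *
np.set_printoptions(precision=3,suppress=True)
f=grab('top');w=grab('wrist');cv2.imwrite('pics/tw.png',np.hstack([cv2.resize(f['frame'][20:220,100:340],(400,333)),cv2.resize(w['frame'],(400,333),interpolation=cv2.INTER_AREA)])[:,:,::-1])
# bottle's bright body in top view, by depth
P=[(u,v,depth(f,u,v)) for v in range(20,220,3) for u in range(100,340,3)]
for u,v,p in P:
  if .45<p[2]<.66 and p[0]>.66 : print(u,v,p,f['frame'][v,u].max())
" | awk 'NR%6==0'
```

```text
115 20 [0.735 0.214 0.568] 93
115 23 [0.73  0.213 0.571] 93
112 26 [0.722 0.212 0.579] 101
112 29 [0.717 0.209 0.583] 102
112 32 [0.714 0.209 0.583] 101
109 35 [0.706 0.208 0.591] 108
106 38 [0.701 0.209 0.595] 116
103 41 [0.696 0.21  0.599] 132
100 44 [0.692 0.211 0.602] 143
118 44 [0.701 0.203 0.581] 97
115 47 [0.694 0.203 0.588] 91
112 50 [0.689 0.203 0.594] 102
109 53 [0.684 0.204 0.597] 107
106 56 [0.68  0.206 0.598] 113
103 59 [0.675 0.207 0.603] 17
100 62 [0.666 0.202 0.616] 71
118 62 [0.681 0.203 0.581] 80
115 65 [0.676 0.204 0.585] 88
106 71 [0.661 0.201 0.607] 15
```

View pics/tw.png

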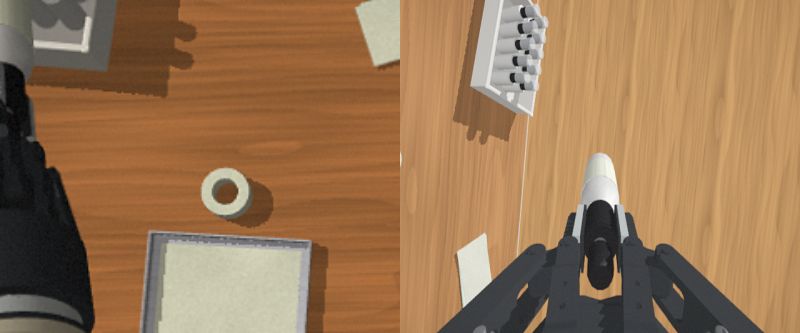

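The wrist view shows the bottle straight in line with the fingers at (600,200) and its nozzle free at (600,255). The tilt is 67°, the nozzle is over the tray with about 45 mm of margin, and the arm is at rest.

```bash
python3 -c "
from cell import r, imaging, hand_in
print(hand_in())"
```

```text
the job is handed in; nothing more can be done
None
```

I've handed the job in; no verdict came back. I pressed the nozzle fully down and it sprang back up. The bottle is now held still, tipped about 67° with its nozzle over the tray and its lowest end about 0.55 m above the table, and the camera shows the capped bottles, loose cap and label roll where they were.

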